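# Open the drop-front cabinet with the hook pole

## Robot

A 6-joint arm with a two-finger parallel gripper is mounted at the origin on the work surface. World frame = base frame: x ahead of the robot, y to its left, z up, the work surface at z = 0. Lengths are in m, angles in rad, forces in N, time in s.
With the tool pointing down it reaches from about 0.3 to 0.775 m from the base axis. Payload 14.6 kg.
Tool frame: the origin (TCP) lies at the centre of the arm's flange, where the gripper is bolted on; the fingertips stand 199 mm ahead of it and the grasp point (between the pads) lies 180 mm ahead of it; z points along the fingers, y is the line along which they close (so a half turn about z gives the same grasp; the last joint's range is limited). The gripper opens to 94 mm and grips with 3 to 60 N. Pads are 16 mm wide; open, the fingers measure 119 mm over their backs; the gripper's body (75 mm by 177 mm) begins 78 mm behind the grasp point.
Start: joints at [1.188, 0.3, 1.521, -0, 1.321, -0.067], TCP at [0.171, 0.523, 0.405] pointing down, gripper open.
Joint ranges: [-3.03, 3.03], [-0.79, 2.21], [0.23, 2.52], [-1.04, 4.18], [0, 3.07], [-2.55, 2.55]. Speed limits (rad/s): [2.22, 2.22, 2.57, 3.14, 3.14, 3.14].

## Interface

Orientations are given as [roll, pitch, yaw] about the fixed x, y, z axes, in that order (R = Rz(yaw) Ry(pitch) Rx(roll)).
In Python, from station import ctrl gives the robot as it stands. The module is installed in compiled form; this text tells all that it offers.
- The arm moves only by the tool servo_tool, never from a script. Its argument "motion" is a list of rows, each a list of 5 numbers: the closure, from 0 (fully open) to 1 (shut), then the shift along the world's x, y, z in cm, then the turn about the world's z in degrees. A call has 1 to 20 rows; each row is the pose to reach, as a shift and turn from the pose commanded when the call began; what a row does not reach only later rows make up. A row lasts 1/8 s, in which the tool goes at most 62.5 mm and 10.7 degrees, less where a joint would pass 70% of its speed; a pose out of reach is approached as far as the arm can. A call with a gripper value outside its range is refused whole. The fingers move at their own pace and stop on an object; "squeeze" is the grip in N (left out, the last holds). Time passes only in rows, so rows that repeat a pose let the fingers close. It gives the time, the measured TCP pose, the force, the opening and the grip force at its end, in the units of the state.
- ctrl.get_obs(): the state, without advancing time (a new reading comes with each control period).
- ctrl.camera(name): name is "side" or "top" or "wrist"; returns a dict with "image" (480x640x3 uint8, red, green, blue), "fx", "fy", "cx", "cy" (pixels), "dist" ([k1, k2, p1, p2, k3] as OpenCV has them; the pictures are not rectified), "camera_from_world" (4x4, takes a point from world to camera coordinates); the wrist camera has in their place "hand_eye" (4x4, takes a point from camera to tool coordinates, whose origin is the TCP and whose axes are the flange's). Camera axes: x right, y up, looking along -z (the intrinsics and any distortion apply to the point x, -y, -z); pixel columns grow to the right and rows downward; lengths in m; the calibration is good to about 2 mm. A picture is of the moment at which its call begins: read the wrist's pose just before it. There is no depth.
- ctrl.hand_in(): hands the job in; it is judged then, once.
The state is a dict: "time_s": time; "qpos": joint angles; "joint_vel": joint speeds; "tau": joint torques, N m; "ee_pos": TCP position; "eef_rot": TCP orientation; "force": force on the tool from outside, world axes, zero at the start; "moment": the same for the moment, N m; "grip_width": finger opening in m; "grip_force": force on a finger pad.
Only numpy, scipy, OpenCV 4.12 (cv2) and the standard library are available. Lean on these libraries where they do the work, as an engineer would, in place of code of your own. Each camera call takes 0.05 s, during which the arm holds its last target. There are 200 camera calls.

## Task

Pick up the hook pole, put its hook through the brass ring high on the blue drop-front hatch, and with it draw the hatch down steadily until it is fully open; keep the pull on for a moment so that you feel it firm against its stop (about 10 N), without forcing it. Then unhook the pole and lay it gently back flat with its handle on the black rubber mat. Do not touch the hatch with the gripper, and leave the other things on the bench where they are.

Things in the scene. Friction and masses are not known exactly. Their poses are not given: they have to be found in the camera images.
- pole: loose hook pole, 200 mm long, 0.22 kg. Orange handle, 22 mm wide, 24 high, from x = -75 to 50 mm; origin on its underside, z up. An 8 mm thick steel rod goes on along +x, 12 mm above the underside, to x = 125 mm; there the equally thick hook finger turns off to the right, from (125, 0) to its round tip at (115, -34) mm, level with the rod. Gripped firmly near the rod it twists least
- hook (a point): middle of the pole's hook finger, at (120, -17, 12) mm in the pole's frame; axes as the pole's
- ring (a point): centre of the brass ring on the hatch, 18 mm inside, wire 6 mm thick, standing 26 mm out of the hatch's outer face, 150 mm from the hinge. Axes are the hatch's: y along the hinge and through the ring's hole (the hook enters sideways, from either side), z from the hinge to the free edge (30 mm beyond the ring), -x out of the outer face. Hatch shut: z is up
- hinge (a point): middle of the hinge line, along the lower edge of the hatch's outer face, 120 mm above the bench; axes as those of the ring, turning with the hatch. The ring moves on a circle about it
- hatch (a joint): opening of the blue hatch (252 wide, 180 high, 12 mm thick, 0.3 to 0.65 kg), rad: 0 upright, growing as its top comes down and out, to a firm stop at 1.4 (ring then underneath). Fully open from 1.36. May start ajar. A stiff hinge (0.75 N m, 5 N at the ring, less when leaning out) holds it where left. Keep under 2.5 rad/s and 40 N on the hook
- cabinet: fixed dark steel bench cabinet, 300 mm wide (y), 200 mm deep (x), 330 mm high, with the hatch in the upper part of its front. Origin: middle of the front lower edge, on the bench; its front looks along its own -x, z is up. A spray can and a jar stand on its top
- mat: fixed black rubber mat with two orange lines, 260 mm (x) by 120 mm (y), 6 mm thick; origin on the bench, under its centre. Bench, and so the origin, at height 0
- driver: loose screwdriver, 170 mm, in the red tray (240 x 110 x 30 mm) that lies next to the mat; leave it
- tape: loose roll of tape, 90 mm across, 45 mm high, origin under its centre; leave it
- spray: loose white spray can, 150 mm tall, on the cabinet; leave it
- jar: loose jar, 80 mm tall, on the cabinet; leave it
- glue: loose glue bottle, 140 mm tall, 52 mm across, origin under its centre; leave it
- hammer: loose hammer, 260 mm long, lying; leave it
- mug: loose green mug, 76 mm across, 90 mm high, origin under its centre; leave it
- offcut: loose plywood offcut, 140 x 60 x 20 mm, lying; leave it
Not all that is in view belongs to the job. Of the things that look like the pole, the middle-sized one is meant.

How it is judged:
On the way, in this order (a step that is already met when the one before it is completed fails the run):
1. the pole is picked up off the mat (height (world z) of hook above 0.12 m), for 0.1 s.
2. the hook is through the ring while the hatch is still up (distance between hook and ring below 0.018 m and value of joint hatch below 0.5 rad), for 0.1 s.
3. the hatch comes past half way with the hook in the ring (value of joint hatch above 0.8 rad and distance between hook and ring below 0.02 m), for 0.02 s.
4. the hatch is drawn fully open and the hook in the ring pulls it firmly against its stop (contact force between pole and hatch above 5 N and value of joint hatch above 1.36 rad and distance between hook and ring below 0.02 m), for 0.25 s.
At the end, for the whole second after the job is handed in: The hatch is open to at least 1.36 rad (stop at 1.4), and the pole lies at rest, flat and right way up (within 0.1 rad), on the mat with the middle of its handle over the mat; every bystander is within 30 mm of its start (value of joint hatch above 1.36 rad and x of pole in the frame of mat between -0.125 and 0.125 m and y of pole in the frame of mat between -0.058 and 0.058 m and height (world z) of pole between 0.002 and 0.011 m and angle between pole's own z axis and vertical below 0.1 rad and linear speed of pole below 0.02 m/s); the robot touches nothing.
It fails at once if the gripper or arm touches the hatch (contact force between any of the fingers, the arm and hatch above 1 N).
It fails at once if the pole pulls or pushes on the hatch with more than 40 N (contact force between pole and hatch above 40 N).
It fails at once if the hatch is let fly (over 2.5 rad/s) (velocity of joint hatch above 2.5 rad/s).
It fails at once if the pole is let fall (out of the grip and faster than 0.6 m/s) (contact force between the fingers and pole below 0.05 N and linear speed of pole above 0.6 m/s).
It fails at once if a bystander is moved more than 30 mm (distance of any of driver, tape, spray, jar, glue, hammer, mug, offcut from where it was at the start of the episode above 0.03 m).
It also fails if it takes over 64 s, if anything falls off the work surface, if the arm or the gripper's body presses on something with over 40 N, if the wrist force passes 120 N, or if a joint passes its speed limit or range.

## Working session

There is one attempt and no reset: what is moved stays moved. The work goes in short steps, Python scripts to look and compute and a tool call to move; the robot and the scene stay as the last step left them, time stands still between calls to the robot, and variables do not carry over. Pictures are saved under pics/ and viewed, at most 11 in all, crops included, and the job is handed in when it is done.

Besides the shell and the picture viewer there is one more tool, called after "Request:" in YAML: its name, and indented under it one key for each argument. servo_tool: Moves the arm, as the interface text tells. Its arguments: {"type":"object","properties":{"motion":{"type":"array","items":{"type":"array","items":{"type":"number"}}},"squeeze":{"type":"number"}},"required":["motion"]}

```bash
mkdir -p pics; cat > h.py <<'E'
import cv2, numpy as np
from station import ctrl
from scipy.spatial.transform import Rotation as R
def snap(name,fn):
    o=ctrl.get_obs(); c=ctrl.camera(name); cv2.imwrite(f'pics/{fn}.png',c['image'][:,:,::-1])
    if 'camera_from_world' in c: M=np.array(c['camera_from_world'])
    else:
        T=np.eye(4);T[:3,:3]=R.from_euler('xyz',o['eef_rot']).as_matrix();T[:3,3]=o['ee_pos']
        M=np.linalg.inv(T@np.array(c['hand_eye']))
    K=np.array([[c['fx'],0,c['cx']],[0,c['fy'],c['cy']],[0,0,1.]])
    np.savez(f'pics/{fn}.npz',M=M,K=K,d=np.array(c['dist'],float)); return c['image']
def load(fn): return np.load(f'pics/{fn}.npz')
def ray(fn,px):
    z=load(fn); u=cv2.undistortPoints(np.array([[px]],float),z['K'],z['d'])[0,0]
    Mi=np.linalg.inv(z['M']); return Mi[:3,3], Mi[:3,:3]@np.array([u[0],-u[1],-1])
def onz(fn,px,h):
    o,d=ray(fn,px); return o+d*(h-o[2])/d[2]
def proj(fn,P):
    z=load(fn); P=np.atleast_2d(P); q=(z['M'][:3,:3]@P.T).T+z['M'][:3,3]
    q=q*[1,-1,-1]; return cv2.projectPoints(q,np.zeros(3),np.zeros(3),z['K'],z['d'])[0][:,0]
def tri(obs):
    A=np.zeros((3,3));b=np.zeros(3)
    for fn,px in obs:
        o,d=ray(fn,px);d=d/np.linalg.norm(d);Q=np.eye(3)-np.outer(d,d);A+=Q;b+=Q@o
    return np.linalg.solve(A,b)
E
python3 - <<'E'
from h import *
print(ctrl.get_obs())
for n in ('top','side'): snap(n,n+'0')
for n in ('top0','side0'):
    Mi=np.linalg.inv(load(n)['M']); print(n,Mi.round(3))
E
```

```text
{'time_s': 0.0, 'qpos': array([ 1.18838747e+00,  3.00457816e-01,  1.52157165e+00,  2.49651195e-05,
        1.32070410e+00, -6.65795364e-02]), 'joint_vel': array([ 4.92592720e-05, -3.72540041e-05,  9.47960664e-04,  1.79651037e-03,
        1.74262012e-04, -9.28573458e-04]), 'tau': array([ 9.66912557e-04, -5.31803298e+01, -3.52722323e+01,  7.08350586e-02,
        2.44040682e-02, -5.50211814e-05]), 'ee_pos': array([0.1708107 , 0.52276875, 0.40409748]), 'eef_rot': array([-3.14045588e+00, -1.00032816e-04,  2.82575709e+00]), 'force': array([-0.43438944,  0.42343254,  1.12947451]), 'moment': array([-0.03188803, -0.00298733,  0.04285233]), 'grip_force': 0.0, 'grip_width': 0.09399316524300767}
top0 [[ 0.013  0.98  -0.197  0.272]
 [-1.     0.015  0.009  0.093]
 [ 0.011  0.197  0.98   1.456]
 [ 0.     0.     0.     1.   ]]
side0 [[ 0.848  0.246 -0.469 -0.134]
 [-0.529  0.416 -0.74  -0.977]
 [ 0.013  0.875  0.483  0.91 ]
 [ 0.     0.     0.     1.   ]]
```

View pics/top0.png

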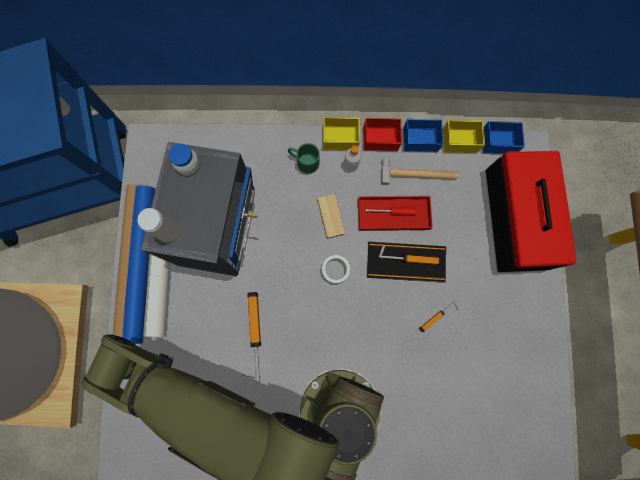

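View pics/side0.png

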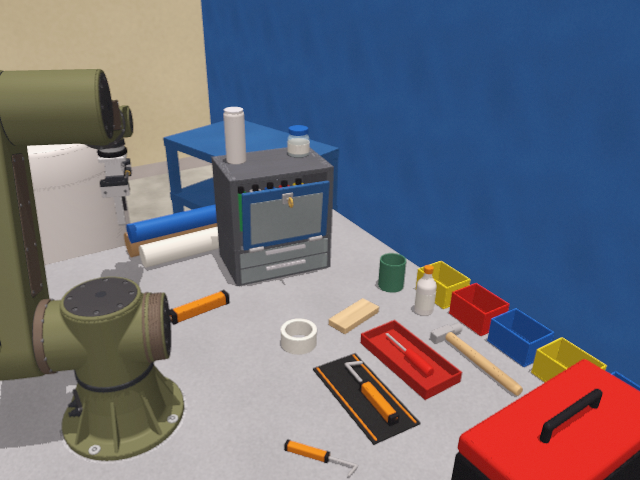

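Lookalikes of the pole in the top view are a large one at (253,320), the one on the mat at (420,259), and a small one at (435,320). The one on the mat is the middle-sized one, so I choose it. The hatch is at (243,215) with its ring near (252,215). I'll check both in one close crop.

```bash
python3 - <<'E'
from h import *
t=cv2.imread('pics/top0.png'); s=cv2.imread('pics/side0.png')
r=lambda im,x,y,w,h,f: cv2.resize(im[y:y+h,x:x+w],None,fx=f,fy=f,interpolation=cv2.INTER_CUBIC)
o=np.zeros((600,800,3),np.uint8)
o[0:250,0:500]=r(t,360,235,100,50,5)
o[250:600,0:400]=r(t,200,160,80,70,5)
o[250:550,400:800]=r(s,225,160,400//4+0,75,4)
o[0:250,500:800]=r(s,310,345,120,100,2.5)
cv2.imwrite('pics/crop1.png',o)
E
```

```text
(no output)
```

View pics/crop1.png

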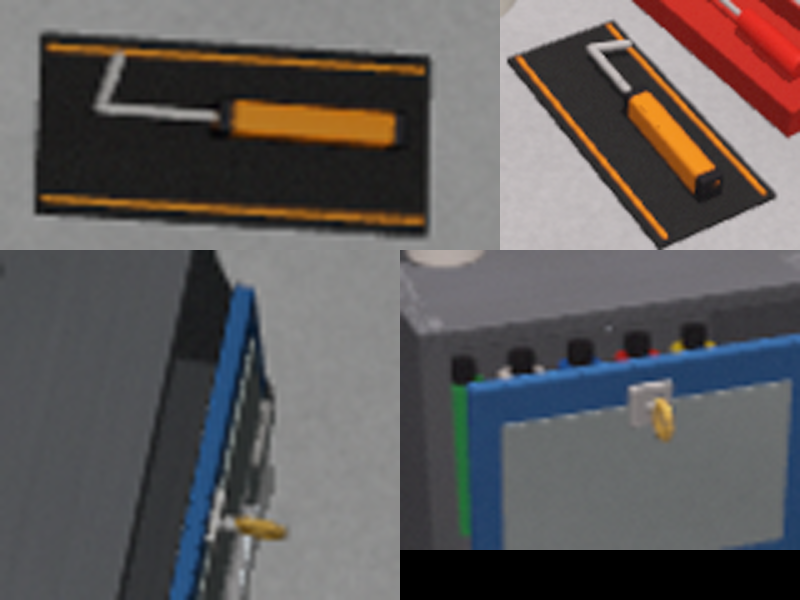

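The pole lies on the mat with its hook toward the cabinet. Its rod corner is at about (380,256) and its fingertip at (384,246). The hatch is slightly ajar, with the ring at top (252,216) and side (291,202). Next I fit the poses.

```bash
cat > geo.py <<'E'
import numpy as np
def cab2w(p,c):  # c=(x,y,yaw)
    s,k=np.sin(c[2]),np.cos(c[2]); p=np.atleast_2d(p)
    return np.c_[c[0]+k*p[:,0]-s*p[:,1], c[1]+s*p[:,0]+k*p[:,1], p[:,2]]
def hat(p,th,hx): # hatch frame -> cabinet
    p=np.atleast_2d(p); s,k=np.sin(th),np.cos(th)
    return np.c_[hx+k*p[:,0]-s*p[:,2], p[:,1], .12+s*p[:,0]+k*p[:,2]]
RING=[-.026,0,.15]
E
python3 - <<'E'
from h import *; from geo import *
from scipy.optimize import least_squares
print('ring tri',tri([('top0',(252.4,216)),('side0',(291,202))]).round(4))
obs=[('top0',(243,153),'c',(0,-.15,.33)),('top0',(143,250),'c',(.2,.15,.33)),('top0',(171,142),'c',(.2,-.15,.33)),
('side0',(214,160),'c',(0,.15,.33)),('side0',(331,165),'c',(0,-.15,.33)),('side0',(238,278),'c',(0,.15,0)),('side0',(329,270),'c',(0,-.15,0)),
('side0',(242.5,194),'h',(0,.126,.18)),('side0',(328.5,184),'h',(0,-.126,.18)),('top0',(249.5,168),'h',(0,-.126,.18)),
('top0',(252.4,216),'h',RING),('side0',(291,202),'h',RING)]
def f(v):
    r=[]
    for fn,px,k,p in obs:
        q=p if k=='c' else hat(p,v[3],v[4])
        r.append(proj(fn,cab2w(q,v[:3]))[0]-px)
    return np.array(r)
s=least_squares(lambda v:f(v).ravel(),[.5,.4,1.5,.1,0],loss='soft_l1',x_scale=[.01,.01,.05,.05,.01])
print(s.x.round(4)); print(f(s.x).round(1)); print('ring model',cab2w(hat(RING,s.x[3],s.x[4]),s.x[:3]))
np.save('cab.npy',s.x)
P=lambda cx,cy,z:onz('top0',(360+cx/5,235+cy/5),z)[:2].round(4)
print('corner',P(101,106,.018),'rod root',P(216,117,.018),'tip',P(121,57,.018),'handle front',P(222,117,.03),'rear',P(396,127,.03))
print('mat',[P(a,b,.006) for a,b in((42,36),(430,57),(427,236),(37,212))])
print('tape',onz('top0',(336,269),.045),'glue',onz('top0',(353,150),.14),'mug',onz('top0',(307,155),.09))
E
```

```text
ring tri [0.5541 0.2564 0.271 ]
[ 0.561   0.3071  1.406  -0.2036 -0.0566]
[[-0.5  0.7]
 [-0.8 -0.2]
 [-0.7 -0.4]
 [15.2 22.5]
 [ 2.9  3. ]
 [-1.6 10.3]
 [ 2.2 -1. ]
 [-1.6  1.9]
 [ 0.1 -1.1]
 [ 0.2 -0.3]
 [ 0.3  0. ]
 [-1.  -0.2]]
ring model [[0.55248193 0.25606531 0.27215903]]
corner [ 0.4849 -0.1285] rod root [ 0.4786 -0.2037] tip [ 0.5174 -0.1421] handle front [ 0.477  -0.2051] rear [ 0.4718 -0.3187]
mat [array([ 0.5328, -0.092 ]), array([ 0.5222, -0.3504]), array([ 0.4036, -0.3435]), array([ 0.4166, -0.0877])]
tape [0.43804093 0.01667647 0.045     ] glue [ 0.80066961 -0.03001419  0.14      ] mug [0.80086709 0.11422478 0.09      ]
```

Request:
servo_tool:
  motion:
    - [0,2,-5,0,-6]
    - [0,4,-10,0,-12]
    - [0,6.5,-15.5,0,-18]
    - [0,9,-21,0,-24]
    - [0,11,-26.5,0,-30]
    - [0,13.5,-32,0,-36]
    - [0,16,-38,0,-42]
    - [0,18.5,-44,0,-48]
    - [0,21,-50,-1,-54]
    - [0,23.5,-56,-2,-60]
    - [0,26,-61.5,-4,-66]
    - [0,28,-67,-6,-70]
    - [0,30,-71,-8,-74]
    - [0,30.6,-73.4,-9,-75.6]
    - [0,30.6,-73.4,-9,-75.6]
    - [0,30.6,-73.4,-9,-75.6]
  squeeze: 60

```text
time_s: 2.1
ee_pos: [0.4767, -0.2105, 0.3149]
eef_rot: [-3.142, -0.0, 1.507]
force: [-0.3, 0.4, 0.2]
grip_width: 0.0936
grip_force: 0.0
```

```bash
python3 - <<'E'
from h import *; from geo import *
from scipy.optimize import least_squares
obs=[('top0',(243,153),'c',(0,-.15,.33)),('top0',(143,250),'c',(.2,.15,.33)),('top0',(171,142),'c',(.2,-.15,.33)),
('side0',(214,160),'c',(.2,.15,.33)),('side0',(331,165),'c',(0,-.15,.33)),('side0',(230,180),'c',(0,.15,.33)),('side0',(238,278),'c',(0,.15,0)),('side0',(329,270),'c',(0,-.15,0)),
('side0',(242.5,194),'h',(0,.126,.18)),('side0',(328.5,184),'h',(0,-.126,.18)),('top0',(249.5,168),'h',(0,-.126,.18)),
('top0',(252.4,216),'h',RING),('side0',(291,202),'h',RING)]
def f(v):
    r=[]
    for fn,px,k,p in obs:
        q=p if k=='c' else hat(p,v[3],v[4])
        r.append(proj(fn,cab2w(q,v[:3]))[0]-px)
    return np.array(r)
s=least_squares(lambda v:f(v).ravel(),[.5,.4,1.5,.1,0],loss='soft_l1',x_scale=[.01,.01,.05,.05,.01],bounds=([0,0,0,0,-.04],[1,1,3,1,.02]))
print(s.x.round(4)); print(f(s.x).round(1)); print('ring model',cab2w(hat(RING,s.x[3],s.x[4]),s.x[:3]))
np.save('cab.npy',s.x)
o=ctrl.get_obs(); print(o['time_s'],o['ee_pos'],o['eef_rot'],o['force'])
im=snap('wrist','w1')
def P(x): # pole frame points
    c,s=np.cos(np.radians(86.3)),np.sin(np.radians(86.3)); x=np.atleast_2d(x)
    return np.c_[.4745+c*x[:,0]-s*x[:,1],-.254+s*x[:,0]+c*x[:,1],.006+x[:,2]]
print(proj('w1',P([[.125,0,.012],[.115,-.034,.012],[.05,0,.024],[-.075,0,.024]])).round(0))
E
```

```text
[ 0.5618  0.3058  1.4103  0.     -0.0221]
[[-0.2  0.4]
 [-0.1 -0.1]
 [-0.5 -0.4]
 [-2.2 -2. ]
 [ 3.3  3. ]
 [-0.2  2.7]
 [-1.1 10.5]
 [ 2.5 -1. ]
 [-0.9  1.1]
 [ 0.9 -2.1]
 [ 1.  -1. ]
 [-0.4 -0.4]
 [-0.8  0.2]]
ring model [[0.55412271 0.25830218 0.27      ]]
2.1 [ 0.47667759 -0.21051834  0.31490691] [-3.14155410e+00 -1.50899175e-04  1.50716388e+00] [-0.34721831  0.39073592  0.24375522]
[[316. 133.]
 [362. 147.]
 [316. 236.]
 [316. 377.]]
```

View pics/w1.png

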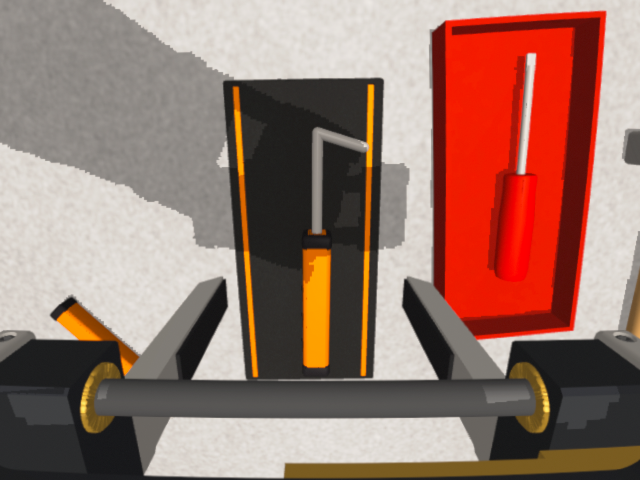

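The wrist view shows the pole's corner at (318,132) and fingertip at (364,147), within about 2 px of my prediction. I'll go down and grip near the rod.

Request:
servo_tool:
  motion:
    - [0,0.1,-0.35,-3.5,0]
    - [0,0.1,-0.35,-7,0]
    - [0,0.1,-0.35,-9.5,0]
    - [0,0.1,-0.35,-10.7,0]
    - [0,0.1,-0.35,-10.7,0]
    - [1,0.1,-0.35,-10.7,0]
    - [1,0.1,-0.35,-10.7,0]
    - [1,0.1,-0.35,-10.7,0]
    - [1,0.1,-0.35,-10.7,0]
    - [1,0.1,-0.35,-10.7,0]
    - [1,0.1,-0.35,-10.7,0]
  squeeze: 60

```text
time_s: 3.52
ee_pos: [0.4778, -0.2147, 0.2076]
eef_rot: [-3.142, -0.0, 1.506]
force: [0.0, 0.7, -0.3]
grip_width: 0.0372
grip_force: 0.0
```

Request:
servo_tool:
  motion:
    - [1,0,0,0,0]
    - [1,0,0,0,0]
    - [1,0,0,0,0]
    - [1,0,0,0,0]
    - [1,0,0,2,0]
    - [1,0,0,6,0]
    - [1,0,0,11,0]
    - [1,0,0,17,0]
    - [1,0,0,23,0]
    - [1,0,0,26,0]
    - [1,0,0,26,0]
    - [1,0,0,26,0]

```text
time_s: 5.03
ee_pos: [0.4778, -0.2147, 0.4656]
eef_rot: [-3.139, -0.001, 1.506]
force: [0.3, -0.7, -2.5]
grip_width: 0.0221
grip_force: 60.0
```

```bash
python3 - <<'E'
from h import *; from geo import *
o=ctrl.get_obs(); print(o['ee_pos'],o['eef_rot'])
for n in('wrist','side','top'): snap(n,n[0]+'2')
def tool2w(p):
    return R.from_euler('xyz',o['eef_rot']).apply(p)+o['ee_pos']
# predicted hook features in tool frame: pole x->tool x, pole y -> tool -y, z->-z ; grasp at pole x=.04
T=lambda x,y:tool2w([x-.04,-y,.1896])
pts=np.array([T(.125,0),T(.115,-.034),T(.05,0),T(.12,-.017)])
for n in 'wst': print(n,proj(n+'2',pts).round(0).tolist())
print(pts[3])
a=cv2.imread('pics/w2.png'); b=cv2.imread('pics/s2.png');c=cv2.imread('pics/t2.png')
def crop(im,q,w,h,W,H):
    x,y=np.int32(q)-[w//2,h//2];x=max(x,0);y=max(y,0);print('crop',x,y,W/w);return cv2.resize(im[y:y+h,x:x+w],(W,H),interpolation=cv2.INTER_CUBIC)
o_=np.zeros((600,800,3),np.uint8)
o_[:300,:400]=crop(a,proj('w2',pts)[0],200,150,400,300)
o_[:300,400:]=crop(b,proj('s2',pts)[0],100,75,400,300)
o_[300:,:400]=crop(c,proj('t2',pts)[0],80,60,400,300)
o_[300:,400:]=crop(b,(291,202),80,60,400,300)
cv2.imwrite('pics/crop2.png',o_)
E
```

```text
[ 0.47780613 -0.21472408  0.46562568] [-3.13906229e+00 -1.18712491e-03  1.50631201e+00]
w [[315.0, 123.0], [390.0, 146.0], [315.0, 280.0], [353.0, 134.0]]
s [[350.0, 272.0], [366.0, 270.0], [369.0, 289.0], [358.0, 271.0]]
t [[395.0, 243.0], [399.0, 231.0], [423.0, 245.0], [397.0, 237.0]]
[ 0.49946166 -0.13573031  0.27607838]
crop 215 47 2.0
crop 300 234 4.0
crop 355 213 5.0
crop 251 172 5.0
```

View pics/crop2.png

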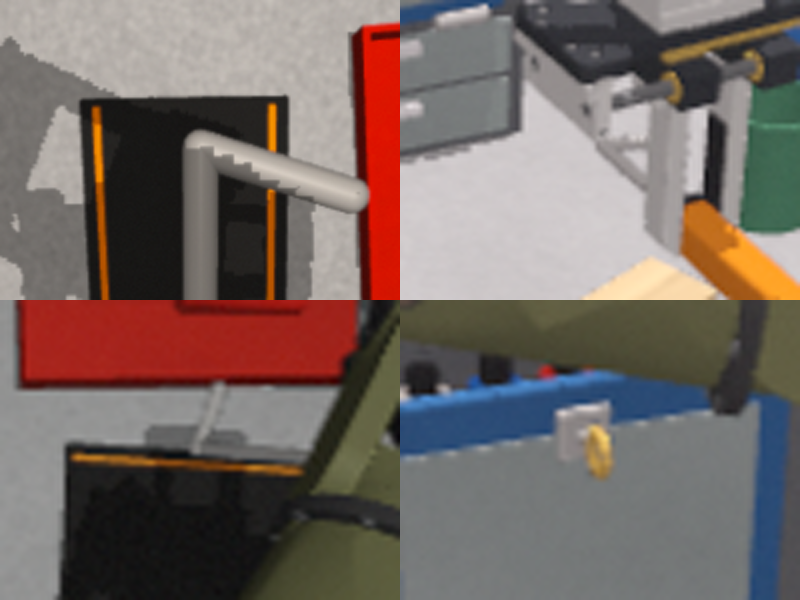

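Request:
servo_tool:
  motion:
    - [1,0.1,3,0,0.3]
    - [1,0.2,7,0,0.6]
    - [1,0.3,11,0,0.9]
    - [1,0.5,15,0,1.2]
    - [1,0.6,19,0,1.5]
    - [1,0.7,23,-0.1,1.7]
    - [1,0.8,27,-0.2,1.8]
    - [1,0.9,31,-0.4,2]
    - [1,1.0,34,-0.5,2]
    - [1,1.1,35.5,-0.5,2]
    - [1,1.1,35.5,-0.5,2]
    - [1,1.1,35.5,-0.5,2]

```text
time_s: 6.68
ee_pos: [0.4889, 0.1395, 0.4625]
eef_rot: [-3.141, 0.0, 1.54]
force: [0.1, -1.0, -1.8]
grip_width: 0.0217
grip_force: 60.0
```

```bash
python3 - <<'E'
from h import *; from geo import *
o=ctrl.get_obs(); print(o['ee_pos'],o['eef_rot'],o['force'],o['moment'])
for n in('wrist','side','top'): snap(n,n[0]+'3')
T=lambda x,y:R.from_euler('xyz',o['eef_rot']).apply([x-.04,-y,.1896])+o['ee_pos']
v=np.load('cab.npy')
pts=np.array([T(.125,0),T(.115,-.034),T(.12,-.017),[.5541,.257,.2705]])
for n in 'wst': print(n,proj(n+'3',pts).round(0).tolist())
a=cv2.imread('pics/w3.png'); b=cv2.imread('pics/s3.png');c=cv2.imread('pics/t3.png')
def crop(im,q,w,h,W,H):
    x,y=np.int32(q)-[w//2,h//2];x=max(min(x,640-w),0);y=max(min(y,480-h),0);print('crop',x,y,W/w);return cv2.resize(im[y:y+h,x:x+w],(W,H),interpolation=cv2.INTER_CUBIC)
o_=np.zeros((600,800,3),np.uint8)
o_[:300,:400]=crop(a,(320,150),400,300,400,300)
o_[:300,400:]=crop(b,(300,205),100,75,400,300)
o_[300:,:400]=crop(c,proj('t3',pts)[3],80,60,400,300)
o_[300:,400:]=crop(a,proj('w3',pts)[3],133,100,400,300)
cv2.imwrite('pics/crop3.png',o_)
E
```

```text
[0.48892969 0.13946807 0.46253041] [-3.14140777e+00  2.19789332e-04  1.54046718e+00] [ 0.13270894 -1.01770321 -1.81064975] [0.07241975 0.08285581 0.03264658]
w [[315.0, 123.0], [391.0, 146.0], [353.0, 134.0], [458.0, 41.0]]
s [[276.0, 211.0], [289.0, 210.0], [282.0, 210.0], [290.0, 202.0]]
t [[263.0, 238.0], [268.0, 226.0], [266.0, 232.0], [252.0, 216.0]]
crop 120 0 1.0
crop 250 168 4.0
crop 212 185 5.0
crop 392 0 3.007518796992481
```

View pics/crop3.png

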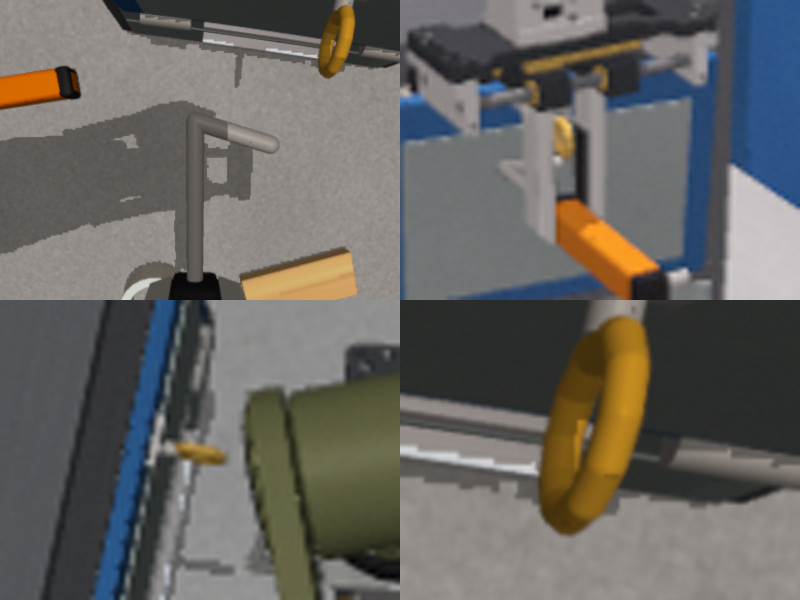

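Request:
servo_tool:
  motion:
    - [1,0,1.5,-0.25,0]
    - [1,0,3,-0.25,0]
    - [1,0,4.2,-0.25,0]
    - [1,0,5.2,-0.25,0]
    - [1,0.6,5.0,-0.25,0]
    - [1,1,4.9,-0.25,0]
    - [1,1,4.9,-0.25,0]
    - [1,1,4.9,-0.25,0]

```text
time_s: 7.82
ee_pos: [0.4989, 0.189, 0.4601]
eef_rot: [-3.142, 0.0, 1.541]
force: [0.5, 0.0, -2.1]
grip_width: 0.0215
grip_force: 60.0
```

```bash
python3 - <<'E'
from h import *; from geo import *
o=ctrl.get_obs(); print(o['ee_pos'],o['eef_rot'],o['force'],o['moment'])
for n in('wrist','side','top'): snap(n,n[0]+'4')
T=lambda x,y:R.from_euler('xyz',o['eef_rot']).apply([x-.04,-y,.1896])+o['ee_pos']
pts=np.array([T(.125,0),T(.115,-.034),T(.12,-.017),[.5541,.257,.2705]])
for n in 'wst': print(n,proj(n+'4',pts).round(0).tolist())
a=cv2.imread('pics/w4.png'); b=cv2.imread('pics/s4.png');c=cv2.imread('pics/t4.png')
def crop(im,q,w,h,W,H):
    x,y=np.int32(q)-[w//2,h//2];x=max(min(x,640-w),0);y=max(min(y,480-h),0);print('crop',x,y,W/w);return cv2.resize(im[y:y+h,x:x+w],(W,H),interpolation=cv2.INTER_CUBIC)
o_=np.zeros((600,800,3),np.uint8)
o_[:300,:]=crop(a,(370,120),320,120,800,300)
o_[300:,:400]=crop(c,proj('t4',pts)[3],80,60,400,300)
o_[300:,400:]=crop(b,(291,202),80,60,400,300)
cv2.imwrite('pics/crop4.png',o_)
E
```

```text
[0.49886663 0.18901872 0.46013948] [-3.14153045e+00  1.50001085e-05  1.54073500e+00] [ 0.4553969   0.04540676 -2.09591931] [-0.01103381  0.07888332 -0.01210203]
w [[315.0, 123.0], [391.0, 146.0], [353.0, 134.0], [432.0, 158.0]]
s [[270.0, 204.0], [283.0, 203.0], [277.0, 203.0], [290.0, 202.0]]
t [[245.0, 234.0], [250.0, 222.0], [248.0, 228.0], [252.0, 216.0]]
crop 210 60 2.5
crop 212 185 5.0
crop 251 172 5.0
```

View pics/crop4.png

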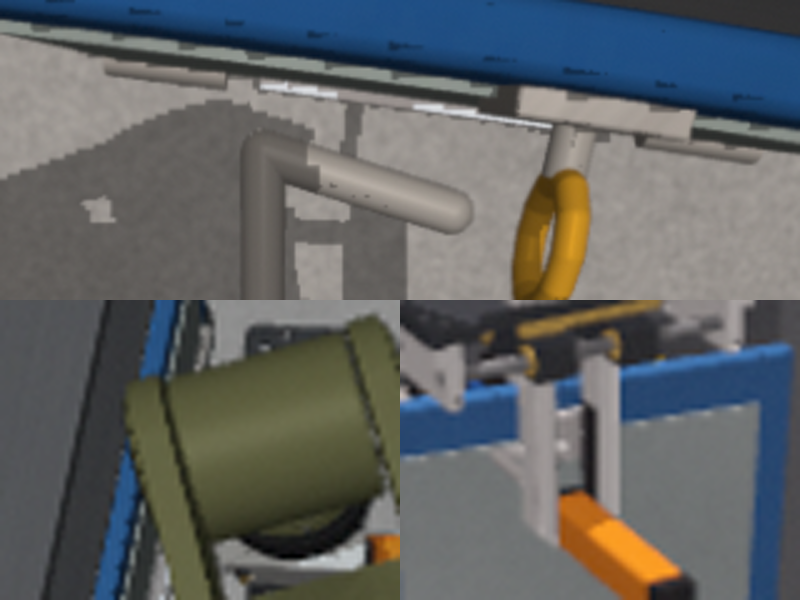

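The finger's axis in the wrist crop runs from (262,150) to (455,213). Extended, it meets the ring's centre near (552,245), so it is aligned and I insert.

Request:
servo_tool:
  motion:
    - [1,0.5,-0.15,0,0]
    - [1,1.0,-0.35,0,0]
    - [1,1.4,-0.5,0,0]
    - [1,1.4,-0.5,0,0]

```text
time_s: 8.48
ee_pos: [0.5131, 0.1841, 0.46]
eef_rot: [-3.141, 0.0, 1.541]
force: [0.3, -0.5, -2.6]
grip_width: 0.0212
grip_force: 60.0
```

Request:
servo_tool:
  motion:
    - [1,0.4,-0.15,0,0]
    - [1,0.8,-0.3,0,0]
    - [1,0.8,-0.3,0,0]

```text
time_s: 8.85
ee_pos: [0.5211, 0.1812, 0.4601]
eef_rot: [-3.141, 0.0, 1.541]
force: [0.2, -0.4, -3.0]
grip_width: 0.0214
grip_force: 60.0
```

Request:
servo_tool:
  motion:
    - [1,0.4,-0.15,0,0]
    - [1,0.8,-0.3,0,0]
    - [1,1.2,-0.4,0,0]
    - [1,1.2,-0.4,0,0]
    - [1,1.2,-0.4,0,0]

```text
time_s: 9.48
ee_pos: [0.5328, 0.1773, 0.4601]
eef_rot: [-3.141, 0.0, 1.541]
force: [-0.1, 0.2, -2.6]
grip_width: 0.0215
grip_force: 60.0
```

```bash
python3 - <<'E'
from h import *; from geo import *
o=ctrl.get_obs(); print(o['ee_pos'],o['eef_rot'],o['force'],o['moment'])
snap('wrist','w5')
a=cv2.imread('pics/w5.png')
cv2.imwrite('pics/crop5.png',cv2.resize(a[60:210,210:410],(800,600),interpolation=cv2.INTER_CUBIC))
print(proj('w5',[.5541,.257,.2705]))
E
```

```text
[0.53279451 0.17730649 0.46009347] [-3.14148836e+00  2.21704745e-05  1.54119574e+00] [-0.13815639  0.19801027 -2.60561736] [ 0.06164316 -0.000229    0.01987181]
[[357.65665002 133.65591043]]
```

View pics/crop5.png

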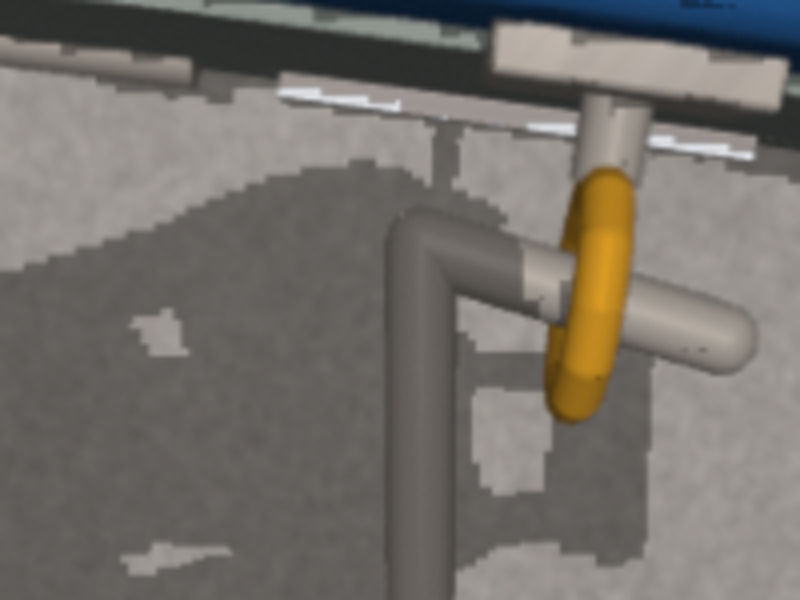

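The finger is through the ring, with the ring at mid-finger and almost no force. The pull arc depends on the starting hatch angle, so I'll measure that from the hatch's blue frame.

```bash
python3 - <<'E'
from h import *; from geo import *
from scipy.optimize import least_squares
a=cv2.imread('pics/side0.png'); hsv=cv2.cvtColor(a,cv2.COLOR_BGR2HSV)
m=cv2.inRange(hsv,(100,120,40),(125,255,255)); m[:,:238]=0;m[:,334:]=0;m[:165]=0;m[262:]=0
n,l,st,_=cv2.connectedComponentsWithStats(m); k=1+np.argmax(st[1:,4]); print(st[k])
c=max(cv2.findContours((l==k).astype(np.uint8),cv2.RETR_EXTERNAL,cv2.CHAIN_APPROX_NONE)[0],key=cv2.contourArea)
q=cv2.approxPolyDP(cv2.convexHull(c),4,True)[:,0]; print(q.tolist())
q=q[np.argsort(q.sum(1))] if 0 else q
pk=lambda f:q[np.argmin([f(*p) for p in q.astype(float)])].astype(float)
tl,tr,bl,br=pk(lambda x,y:x+y),pk(lambda x,y:-x+y),pk(lambda x,y:x-y),pk(lambda x,y:-x-y); print(tl,tr,bl,br)
obs=[('side0',tl,(0,.126,.18)),('side0',tr,(0,-.126,.18)),('side0',bl,(0,.126,0)),('side0',br,(0,-.126,0)),
 ('top0',(252.4,216),RING),('side0',(291,202),RING),('w5',(357.7,133.7),RING)]
def f(v): return np.array([proj(n,cab2w(hat(p,v[3],0),v[:3]))[0]-px for n,px,p in obs])
s=least_squares(lambda v:f(v).ravel(),[.56,.3,1.41,.1],loss='soft_l1',x_scale=[.01,.01,.05,.05])
print(s.x.round(4),f(s.x).round(1).tolist(),cab2w(hat(RING,s.x[3],0),s.x[:3]))
v=np.load('cab.npy')
for th in(0,.05,.1,.15,.2): # per-theta best with yaw, pos free
    t=least_squares(lambda w:f([*w,th]).ravel(),[.56,.3,1.41],x_scale=[.01,.01,.05],loss='soft_l1');print(th,t.cost.round(2),t.x.round(4))
E
```

```text
[ 242  181   88   69 1695]
[[328, 181], [325, 234], [244, 249], [242, 193]]
[242. 193.] [328. 181.] [244. 249.] [325. 234.]
[0.5596 0.2989 1.4511 0.1086] [[0.6, 3.8], [1.1, 1.2], [-0.3, 4.0], [-0.0, 2.1], [0.2, -0.3], [-0.4, 1.5], [0.0, -0.4]] [[0.55460875 0.257143   0.2662987 ]]
0 14.14 [0.5569 0.283  1.4645]
0.05 11.1 [0.5577 0.2904 1.4678]
0.1 9.82 [0.5593 0.2977 1.455 ]
0.15 10.23 [0.5617 0.3048 1.4285]
0.2 11.71 [0.5643 0.3117 1.404 ]
```

Request:
servo_tool:
  motion:
    - [1,-0.05,-0.3,-0.1,0]
    - [1,-0.15,-0.9,-0.3,0]
    - [1,-0.25,-1.5,-0.5,0]
    - [1,-0.35,-2.1,-0.7,0]
    - [1,-0.4,-2.7,-1.0,0]
    - [1,-0.5,-3.3,-1.3,0]
    - [1,-0.5,-3.3,-1.3,0]

```text
time_s: 10.4
ee_pos: [0.5277, 0.144, 0.4465]
eef_rot: [-3.141, -0.0, 1.541]
force: [2.2, 3.7, -4.4]
grip_width: 0.0218
grip_force: 60.0
```

```bash
cat > see.py <<'E'
import sys
from h import *; from geo import *
o=ctrl.get_obs(); print(o['time_s'],o['ee_pos'].round(4),o['force'].round(1),o['moment'].round(2))
n=sys.argv[1]; snap('wrist',n)
a=cv2.imread(f'pics/{n}.png'); h=cv2.cvtColor(a,cv2.COLOR_BGR2HSV)
m=cv2.inRange(h,(17,150,80),(28,255,255)); m[230:]=0; m[:,:325]=0
k,l,st,ce=cv2.connectedComponentsWithStats(m)
for i in range(1,k):
    if st[i,4]>60: print('brass',st[i],ce[i].round(1))
E
python3 see.py w5b; python3 see.py w6
```

```text
10.4 [0.5277 0.144  0.4465] [ 2.2  3.7 -4.4] [ 0.39 -0.03  0.01]
brass [349  93  22  63 890] [360.2 122.9]
10.45 [0.5277 0.1441 0.4467] [ 0.6  3.1 -4.2] [ 0.34 -0.01  0.01]
brass [349  93  22  63 889] [360.  122.9]
```

Request:
servo_tool:
  motion:
    - [1,-0.1,-0.6,-0.6,0]
    - [1,-0.2,-1.25,-1.2,0]
    - [1,-0.3,-1.85,-1.65,0]
    - [1,-0.4,-2.4,-2.1,0]
    - [1,-0.45,-3.0,-2.6,0]
    - [1,-0.55,-3.5,-3.15,0]
    - [1,-0.55,-3.5,-3.15,0]

```text
time_s: 11.38
ee_pos: [0.5223, 0.1088, 0.4152]
eef_rot: [-3.141, 0.001, 1.541]
force: [1.1, 0.4, -1.0]
grip_width: 0.0213
grip_force: 60.0
```

```bash
python3 see.py w7
```

```text
11.375 [0.5223 0.1088 0.4152] [ 1.1  0.4 -1. ] [0.07 0.05 0.02]
brass [349 104  23  56 836] [360.1 129.6]
```

Request:
servo_tool:
  motion:
    - [1,-0.1,-0.5,-0.55,0]
    - [1,-0.15,-1.0,-1.15,0]
    - [1,-0.2,-1.45,-1.75,0]
    - [1,-0.3,-1.85,-2.4,0]
    - [1,-0.35,-2.25,-3.05,0]
    - [1,-0.4,-2.6,-3.7,0]
    - [1,-0.45,-2.9,-4.4,0]
    - [1,-0.5,-3.2,-5.1,0]

```text
time_s: 12.42
ee_pos: [0.5173, 0.0771, 0.3642]
eef_rot: [-3.142, 0.0, 1.541]
force: [0.8, 2.7, 0.5]
grip_width: 0.0214
grip_force: 60.0
```

```bash
python3 see.py w8
```

```text
12.425 [0.5173 0.0771 0.3642] [0.8 2.7 0.5] [ 0.73 -0.09 -0.03]
brass [349 157  13   8  72] [354.6 159.7]
```

Request:
servo_tool:
  motion:
    - [1,0,-0.2,-0.7,0]
    - [1,-0.05,-0.35,-1.45,0]
    - [1,-0.1,-0.5,-2.2,0]
    - [1,-0.1,-0.65,-2.95,0]
    - [1,-0.1,-0.75,-3.7,0]
    - [1,-0.15,-0.85,-4.45,0]
    - [1,-0.15,-0.85,-4.45,0]

```text
time_s: 13.35
ee_pos: [0.5157, 0.0688, 0.3193]
eef_rot: [-3.14, 0.0, 1.541]
force: [-0.0, -0.6, -1.7]
grip_width: 0.0215
grip_force: 60.0
```

```bash
python3 see.py w9
```

```text
13.35 [0.5157 0.0688 0.3193] [-0.  -0.6 -1.7] [-0.01  0.05 -0.04]
```

Request:
servo_tool:
  motion:
    - [1,0,0,-0.5,0]
    - [1,0,0,-0.9,0]
    - [1,0,0,-1.2,0]
    - [1,0,0,-1.4,0]

```text
time_s: 13.9
ee_pos: [0.5158, 0.0689, 0.306]
eef_rot: [-3.142, -0.0, 1.541]
force: [0.3, -0.8, 1.6]
grip_width: 0.0216
grip_force: 60.0
```

Request:
servo_tool:
  motion:
    - [1,0,0,-0.15,0]
    - [1,0,0,-0.3,0]

```text
time_s: 14.15
ee_pos: [0.5159, 0.0688, 0.3034]
eef_rot: [3.141, -0.0, 1.541]
force: [-1.2, -1.7, 6.0]
grip_width: 0.0217
grip_force: 60.0
```

Request:
servo_tool:
  motion:
    - [1,0,0,-0.1,0]
    - [1,0,0,-0.1,0]

```text
time_s: 14.4
ee_pos: [0.5159, 0.0687, 0.3025]
eef_rot: [3.141, 0.0, 1.541]
force: [-1.0, -1.8, 5.0]
grip_width: 0.0215
grip_force: 60.0
```

```bash
python3 - <<'E'
from h import *
o=ctrl.get_obs(); print(o['time_s'],o['ee_pos'].round(4),o['force'].round(1),o['moment'].round(2))
for n in('side','wrist','top'): snap(n,n[0]+'10')
b=cv2.imread('pics/s10.png');a=cv2.imread('pics/w10.png');c=cv2.imread('pics/t10.png')
O=np.zeros((600,800,3),np.uint8)
O[:300,:400]=cv2.resize(b[150:300,200:400],(400,300));O[:300,400:]=cv2.resize(a,(400,300));O[300:,:400]=cv2.resize(c[150:300,180:380],(400,300))
O[300:,400:]=cv2.resize(a[60:210,240:440],(400,300))
cv2.imwrite('pics/crop10.png',O)
E
```

```text
14.4 [0.5159 0.0687 0.3025] [-1.  -1.8  5. ] [0.19 0.12 0.03]
```

View pics/crop10.png

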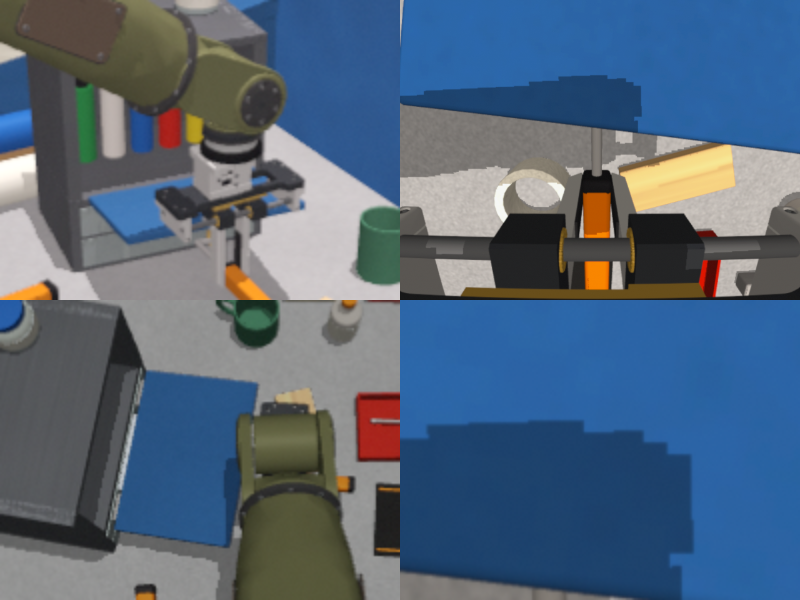

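Request:
servo_tool:
  motion:
    - [1,0,0,-0.15,0]
    - [1,0,0,-0.2,0]

```text
time_s: 14.8
ee_pos: [0.5159, 0.0687, 0.3002]
eef_rot: [3.141, 0.0, 1.541]
force: [-0.4, -4.5, 4.7]
grip_width: 0.0215
grip_force: 60.0
```

Request:
servo_tool:
  motion:
    - [1,0,0,-0.1,0]
    - [1,0,0,-0.1,0]

```text
time_s: 15.05
ee_pos: [0.5158, 0.0687, 0.2992]
eef_rot: [3.142, 0.0, 1.541]
force: [-1.0, -3.3, 4.5]
grip_width: 0.0213
grip_force: 60.0
```

```bash
python3 - <<'E'
from h import *; from geo import *
snap('side','s11')
a=cv2.imread('pics/s11.png'); hsv=cv2.cvtColor(a,cv2.COLOR_BGR2HSV)
m=cv2.inRange(hsv,(100,120,40),(125,255,255)); m[:,:243]=0;m[:,290:]=0;m[:246]=0;m[300:]=0
n,l,st,_=cv2.connectedComponentsWithStats(m);k=1+np.argmax(st[1:,4]);print(st[k])
c=max(cv2.findContours((l==k).astype(np.uint8),cv2.RETR_EXTERNAL,cv2.CHAIN_APPROX_NONE)[0],key=cv2.contourArea)
print(cv2.approxPolyDP(cv2.convexHull(c),2,True)[:,0].tolist())
v=[.5593,.2977,1.43]
for th in(1.25,1.3,1.35,1.4): print(th,proj('side0',cab2w(hat([(0,.126,0),(0,.126,.18),(.012,.126,.18)],th,0),v)).round(1).tolist())
E
```

```text
[245 246  41  26 674]
[[285, 267], [264, 271], [245, 248], [278, 246]]
1.25 [[243.5, 252.8], [262.7, 263.9], [262.0, 259.3]]
1.3 [[243.5, 252.8], [263.1, 267.4], [262.6, 262.8]]
1.35 [[243.5, 252.8], [263.5, 270.8], [263.0, 266.3]]
1.4 [[243.5, 252.8], [263.9, 274.1], [263.5, 269.7]]
```

Request:
servo_tool:
  motion:
    - [1,0,-0.1,-0.15,0]
    - [1,0,-0.1,-0.15,0]
    - [1,0,-0.1,-0.15,0]
    - [1,0,-0.1,-0.15,0]

```text
time_s: 15.6
ee_pos: [0.5158, 0.0679, 0.2977]
eef_rot: [3.141, -0.0, 1.541]
force: [0.0, 0.1, 4.9]
grip_width: 0.0215
grip_force: 60.0
```

Request:
servo_tool:
  motion:
    - [1,0,0,0.3,0]
    - [1,0,0,0.5,0]
    - [1,0,0,0.5,0]

```text
time_s: 15.98
ee_pos: [0.5157, 0.0677, 0.3025]
eef_rot: [-3.141, 0.0, 1.541]
force: [0.6, -0.2, -2.5]
grip_width: 0.0213
grip_force: 60.0
```

Request:
servo_tool:
  motion:
    - [1,0,0,0.15,0]
    - [1,-0.4,0.1,0.15,0]
    - [1,-0.8,0.25,0.15,0]
    - [1,-1.2,0.4,0.15,0]

```text
time_s: 16.48
ee_pos: [0.5035, 0.0719, 0.3041]
eef_rot: [-3.142, 0.0, 1.541]
force: [0.3, 0.3, -1.8]
grip_width: 0.0215
grip_force: 60.0
```

Request:
servo_tool:
  motion:
    - [1,-0.4,0.15,0,0]
    - [1,-0.8,0.25,0,0]
    - [1,-1.2,0.4,0,0]
    - [1,-1.7,0.55,0,0]

```text
time_s: 16.98
ee_pos: [0.4865, 0.0774, 0.3042]
eef_rot: [3.142, 0.0, 1.541]
force: [-0.7, -0.5, -2.5]
grip_width: 0.0212
grip_force: 60.0
```

Request:
servo_tool:
  motion:
    - [1,-0.6,0.2,0,0]
    - [1,-1.2,0.4,0,0]
    - [1,-2,0.6,0,0]
    - [1,-2.2,0,0,0]
    - [1,-2.2,-2,0,0]
    - [1,-2.2,-5,0,0]
    - [1,-2.2,-9,0,0]
    - [1,-2.2,-13,1,0]
    - [1,-2,-17,3,-0.5]
    - [1,-1.5,-21,3,-1]
    - [1,-1,-25,3,-2]
    - [1,0,-27.5,2,-2]
    - [1,0.9,-29.2,0,-2]
    - [1,0.9,-29.2,-2,-2]
    - [1,0.9,-29.2,-3,-2]
    - [1,0.9,-29.2,-3,-2]
    - [1,0.9,-29.2,-3,-2]

```text
time_s: 19.1
ee_pos: [0.4959, -0.2147, 0.275]
eef_rot: [3.14, 0.0, 1.507]
force: [0.4, 0.3, -1.5]
grip_width: 0.0214
grip_force: 60.0
```

```bash
python3 - <<'E'
from h import *
o=ctrl.get_obs(); print(o['time_s'],o['ee_pos'].round(4),o['eef_rot'].round(3),o['force'].round(1),o['moment'].round(2))
for n in('side','wrist','top'): snap(n,n[0]+'12')
T=lambda x,y:R.from_euler('xyz',o['eef_rot']).apply([x-.04,-y,.1896])+o['ee_pos']
pts=np.array([T(.125,0),T(.115,-.034),T(.05,0),T(-.075,0)])
for n in 'ws': print(n,proj(n+'12',pts).round(0).tolist())
a=cv2.imread('pics/w12.png');b=cv2.imread('pics/s12.png')
O=np.zeros((600,800,3),np.uint8);O[:,:400]=cv2.resize(a[90:315,245:395],(400,600))
O[:300,400:]=cv2.resize(b[310:460,310:510],(400,300));O[300:,400:]=cv2.resize(b[150:300,200:400],(400,300))
cv2.imwrite('pics/crop12.png',O)
E
```

```text
19.1 [ 0.4959 -0.2147  0.275 ] [3.14  0.    1.507] [ 0.4  0.3 -1.5] [ 0.03  0.07 -0.02]
w [[315.0, 123.0], [390.0, 146.0], [315.0, 280.0], [315.0, 471.0]]
s [[354.0, 340.0], [369.0, 338.0], [372.0, 359.0], [405.0, 395.0]]
```

View pics/crop12.png

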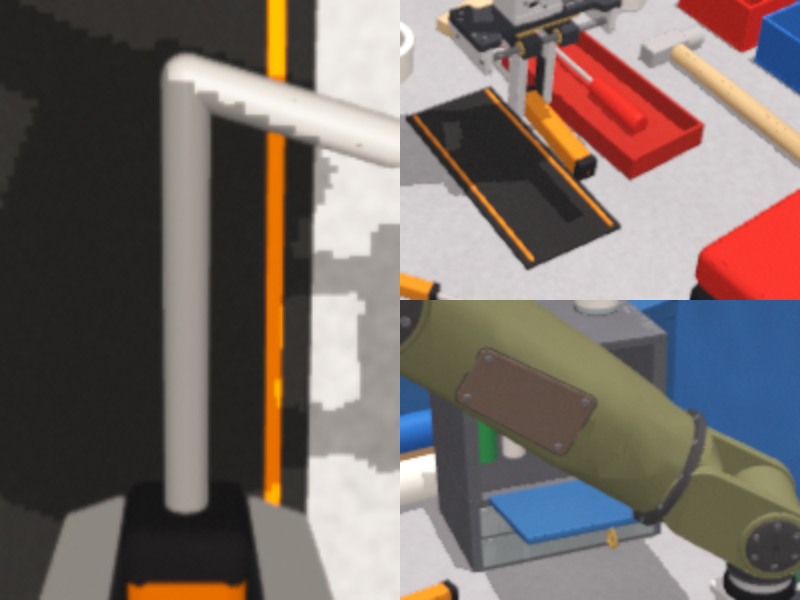

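The hatch is fully open with the ring hanging free underneath, and the pole is held slightly nose-up. I shift back over the mat and lower it gently.

Request:
servo_tool:
  motion:
    - [1,-1,0,0,0]
    - [1,-2.2,0,0,0]
    - [1,-2.2,0,-1.5,0]
    - [1,-2.2,0,-3.5,0]
    - [1,-2.2,0,-5,0]
    - [1,-2.2,0,-5.7,0]
    - [1,-2.2,0,-6,0]
    - [1,-2.2,0,-6.2,0]
    - [1,-2.2,0,-6.35,0]
    - [1,-2.2,0,-6.5,0]
    - [1,-2.2,0,-6.65,0]
    - [1,-2.2,0,-6.65,0]

```text
time_s: 20.75
ee_pos: [0.4741, -0.2147, 0.2085]
eef_rot: [3.14, 0.001, 1.507]
force: [0.2, 4.6, 5.6]
grip_width: 0.0215
grip_force: 60.0
```

Request:
servo_tool:
  motion:
    - [0.7,0,0,0,0]
    - [0.6,0,0,0,0]
    - [0.4,0,0,0,0]
    - [0.2,0,0,0,0]
    - [0,0,0,0,0]
    - [0,0,0,0,0]
    - [0,0,0,0,0]
    - [0,0,0,2,0]
    - [0,0,0,5,0]
    - [0,0,0,10,0]
    - [0,0,0,13,0]
    - [0,0,0,13,0]
  squeeze: 5

```text
time_s: 22.25
ee_pos: [0.4739, -0.2148, 0.3397]
eef_rot: [3.138, 0.002, 1.506]
force: [0.3, 0.4, -0.9]
grip_width: 0.094
grip_force: 0.0
```

```bash
python3 - <<'E'
from h import *
o=ctrl.get_obs(); print(o['time_s'],o['ee_pos'].round(4),o['grip_width'],o['force'].round(1))
for n in('side','wrist','top'): snap(n,n[0]+'13')
a=cv2.imread('pics/w13.png');b=cv2.imread('pics/s13.png')
O=np.zeros((600,800,3),np.uint8);O[:300,:400]=cv2.resize(a,(400,300));O[:300,400:]=cv2.resize(b[310:460,310:510],(400,300));O[300:,:400]=cv2.resize(b,(400,300))
O[300:,400:]=cv2.resize(cv2.imread('pics/t13.png'),(400,300))
cv2.imwrite('pics/crop13.png',O)
E
```

```text
22.25 [ 0.4739 -0.2148  0.3397] 0.0939669623729294 [ 0.3  0.4 -0.9]
```

View pics/crop13.png

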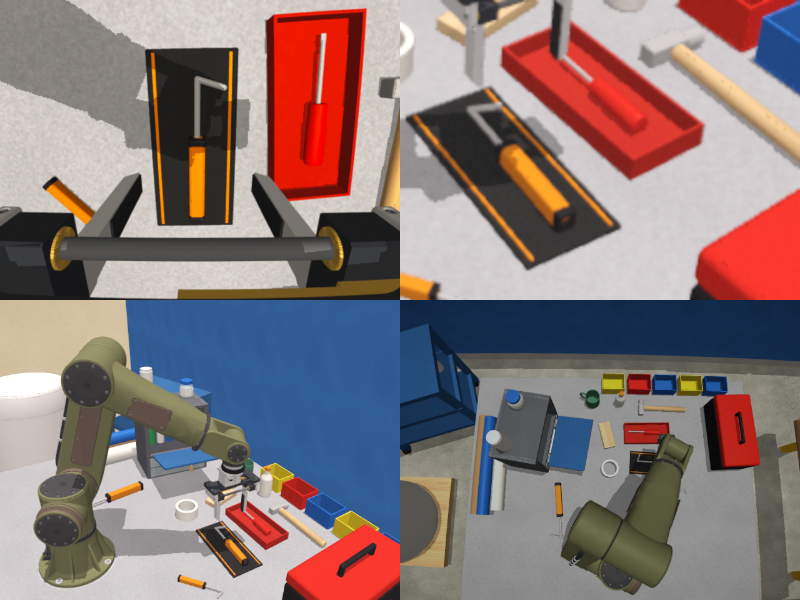

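The pole lies flat on the mat, with its handle at about (197,180) in the wrist panel. The hatch is open, nothing else has moved and the gripper is clear, so I hand in.

```bash
python3 -c "
from station import ctrl
print(ctrl.hand_in())"
```

```text
the job is handed in; nothing more can be done
None
```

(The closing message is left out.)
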